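# Shut the propagator for the night

## Task

The seedlings are in for the night, so shut the propagator: with the fingertips, gently push its raised lid down until it is fully closed and push both sliding vents in the lid fully shut, towards the middle. Do not lift or shift the propagator, and leave the pots and tools in and around it where they are.

Things in the scene. Friction and masses are not known exactly. Their poses are not given: they have to be found in the camera images.
- propagator: loose, heavy (3 kg) propagator: black seed tray with clear upper walls, 250 mm (its x) by 380 mm (its y), 118 mm high without lid. Origin: centre of its underside, on the table; x points from its front (robot side) to its hinge side, y to the left along the hinge, z up. Pushed sideways with more than about 15 N it skids.
- lid (a joint): lid of the propagator: clear sheet in a grey frame, 250 x 380 mm, 10 mm thick, hinged along the far long side. Angle in rad: 0 = fully closed, level on the rim; opens upward to 1.25 at most; starts at 0.6 to 1.1. Stiff hinge: it stays at any angle, even nearly closed, and needs about 1 to 3 N at the front edge all the way down to a firm stop.
- lid_hinge (a point): middle of the lid's pivot line, which runs along the propagator's y: 125 mm to +x of the propagator's origin, 118 mm above the table. The lid's underside passes through this line. Axes as the propagator's.
- lid_front (a point): point on the outer face of the lid's front frame rail (30 mm wide, 380 mm long), mid-width and mid-length: 235 mm from the pivot line along the lid, 10 mm above its underside. Turns with the lid: z is the outward normal (press on this side), y runs along the rail, -x points to the free edge 15 mm away. A 90 mm wide lip sticks out 11 mm beyond that edge.
- vent_left (a joint): Left (+y) vent: grey plastic slide, 50 (x) x 64 (y) x 3 mm, in guide rails along the lid's y, 120 mm from the pivot line. 0 = shut, its middle 75 mm to +y of the lid's middle, over a 40 x 44 mm opening; grows to 0.044 m as it slides outward, to +y. Starts 0.014 to 0.042. Push it towards the lid's middle to shut it. Takes about 2 N, stays where it is left, firm stop at 0.
- vent_left_rib (a point): middle of the top edge of the left vent's upright push rib: 32 mm along x, 6 mm thick along y, 16 mm tall above the vent plate. Lid shut: rib top 143 mm above the table; vent plate 16 mm below the rib top, guide rail tops 13 mm below, pane 19 mm below. The rails stand 52 mm apart; between them it is clear on both sides of the rib. Axes as the lid's.
- vent_right (a joint): Right (-y) vent: grey plastic slide, 50 (x) x 64 (y) x 3 mm, in guide rails along the lid's y, 120 mm from the pivot line. 0 = shut, its middle 75 mm to -y of the lid's middle, over a 40 x 44 mm opening; grows to 0.044 m as it slides outward, to -y. Starts 0.014 to 0.042. Push it towards the lid's middle to shut it. Takes about 2 N, stays where it is left, firm stop at 0.
- vent_right_rib (a point): middle of the top edge of the right vent's upright push rib: 32 mm along x, 6 mm thick along y, 16 mm tall above the vent plate. Lid shut: rib top 143 mm above the table; vent plate 16 mm below the rib top, guide rail tops 13 mm below, pane 19 mm below. The rails stand 52 mm apart; between them it is clear on both sides of the rib. Axes as the lid's.
- seedling_pot_front: bystander: small black pot with a seedling, loose inside the propagator's left half, nearer the front, 62 mm wide, 58 mm tall (leaves to 100 mm). Origin: centre of its underside.
- seedling_pot_back: bystander: the like pot nearer the hinge.
- nursery_pot: bystander: black nursery pot with purple flowers beside the propagator's left end, 90 mm wide, 85 mm tall (160 mm with flowers). Origin: centre of its underside.
- clay_pot: bystander: terracotta pot with a small plant beside the propagator's right end, 96 mm wide, 90 mm tall (140 mm with the plant). Origin: centre of its underside.
- trowel: bystander: steel trowel with wooden handle, 280 mm long, lying on the table between robot and propagator, to the left. Origin: middle of its length at table height.
- dibber: bystander: wooden dibber with T-handle, 165 mm long, lying on the table between robot and propagator, to the right. Origin: at table height near the middle.
- mister: bystander: white spray bottle, 72 mm wide, 180 mm tall, standing just behind the propagator (its hinge side). Origin: centre of its underside.

How it is judged:
At the end, for the whole second after the job is handed in: Lid closed to within 0.03 rad, both vents within 4 mm of fully shut, the propagator at rest and within 30 mm of where it stood, each pot and tool within 40 mm of where it stood (value of joint lid below 0.03 rad and value of joint each of vent_left, vent_right below 0.004 m and distance of propagator from where it was at the start of the episode below 0.03 m and linear speed of propagator below 0.02 m/s and distance of each of seedling_pot_front, seedling_pot_back, nursery_pot, clay_pot, trowel, dibber, mister from where it was at the start of the episode below 0.04 m); the robot touches nothing.
It fails at once if the propagator is lifted, tipped or shoved more than 30 mm (distance of propagator from where it was at the start of the episode above 0.03 m or height (world z) of propagator above 0.012 m or angle between propagator's own z axis and vertical above 0.08 rad).
It fails at once if the lid is slammed (faster than 2.5 rad/s) (velocity of joint lid below -2.5 rad/s).
It fails at once if a pot or tool is picked up (height (world z) of any of seedling_pot_front, seedling_pot_back, nursery_pot, clay_pot, trowel, dibber, mister above 0.03 m).
It fails at once if a pot or tool is moved more than 40 mm or knocked over (distance of any of seedling_pot_front, seedling_pot_back, nursery_pot, clay_pot, trowel, dibber, mister from where it was at the start of the episode above 0.04 m or angle between any of seedling_pot_front, seedling_pot_back, nursery_pot, clay_pot, mister's own z axis and vertical above 0.5 rad).
It also fails if it takes over 54 s, if anything falls off the work surface, if the arm or the gripper's body presses on something with over 40 N, if the wrist force passes 120 N, or if a joint passes its speed limit or range.

## Robot

A 7-joint arm with a two-finger parallel gripper is mounted at the origin on the work surface. World frame = base frame: x ahead of the robot, y to its left, z up, the work surface at z = 0. Lengths are in m, angles in rad, forces in N, time in s.
With the tool pointing down it reaches from about 0.425 to 0.875 m from the base axis. Payload 4.7 kg.
Tool frame: the origin (TCP) lies where the fingers leave the gripper's body, on its centre line; the fingertips stand 73 mm ahead of it and the grasp point (between the pads) lies 54 mm ahead of it; z points along the fingers, y is the line along which they close (so a half turn about z gives the same grasp; the last joint's range is limited). The gripper opens to 85 mm and grips with 20 to 120 N. Pads are 22 mm wide; open, the fingers measure 114 mm over their backs; the gripper's body (76 mm by 85 mm) begins 54 mm behind the grasp point. The pads swing forward as they close: fully open they stand 13 mm farther back than shut.
Start: joints at [-1.198, 0.321, -0.07, 1.45, 0.023, 1.371, -0.057], TCP at [0.228, 0.609, 0.304] pointing down, gripper open.
Joint ranges: [-2.86, 2.86], [-0.3, 2.09], [-1.38, 1.24], [0.06, 2.45], [-1.56, 4.7], [0.09, 2.05], [-2.69, 2.69]. Speed limits (rad/s): [2.57, 2.57, 3.14, 3.14, 3.14, 3.14, 3.14].

## Interface

Orientations are given as a rotation vector (axis times angle).
In Python, from bench import r gives the robot as it stands. The module is installed in compiled form; this text tells all that it offers.
- The arm moves only by the tool servo_tool, never from a script. Its argument "targets" is a list that holds one entry, the list of rows, each a list of 7 numbers: the shift along the tool's x, y, z in mm, then the turn, a rotation vector about the tool's x, y, z in rad, then the closure, from -1 (fully open) to 1 (shut), so that 0 is half open. In form: [[[tx, ty, tz, wx, wy, wz, hand], ...]]. A call has exactly 8 rows; each row is the pose to reach, as a shift and turn from the pose commanded when the call began, along the tool's axes at that moment; what a row does not reach only later rows make up. A row lasts 1/12 s, in which the tool goes at most 41.7 mm and 7.16 degrees, less where a joint would pass 70% of its speed; a pose out of reach is approached as far as the arm can. A call with a gripper value outside its range is refused whole. The fingers move at their own pace and stop on an object; the grip force is fixed at half the most. Time passes only in rows, so rows that repeat a pose let the fingers close, or fill a call up. It gives the time, the measured TCP pose, the force, the opening and the grip force at its end, in the units of the state.
- r.sense(): the state, without advancing time (a new reading comes with each control period).
- r.grab_frame(name): name is "side" or "top"; returns a dict with "pixels" (384x512x3 uint8, red, green, blue), "fx", "fy", "cx", "cy" (pixels), "k1" (the pictures are not rectified: a ray, as slopes to the right and down, at radius r is drawn at 1 + k1 r^2 times it, then the intrinsics apply), "R" (3x3) and "t" (3): a world point X has camera coordinates R X + t. Camera axes: x right, y down, z forward; pixel columns grow to the right and rows downward; lengths in m; the calibration is good to about 2 mm. A picture is of the moment at which its call begins. There is no depth.
- r.sign_off(): hands the job in; it is judged then, once.
The state is a dict: "clock": time; "joints": joint angles; "qd": joint speeds; "joint_torque": joint torques, N m; "tcp_pos": TCP position; "tool_rot": TCP orientation; "wrist_force": force on the tool from outside, world axes, zero at the start; "ft_torque": the same for the moment, N m; "finger_gap": finger opening in m; "finger_force": force on a finger pad.
Only numpy, scipy, OpenCV 4.12 (cv2) and the standard library are available. Lean on these libraries where they do the work, as an engineer would, in place of code of your own. Each camera call takes 0.05 s, during which the arm holds its last target. There are 200 camera calls.

## Working session

There is one attempt and no reset: what is moved stays moved. The work goes in short steps, Python scripts to look and compute and a tool call to move; the robot and the scene stay as the last step left them, time stands still between calls to the robot, and variables do not carry over. Pictures are saved under pics/ and viewed, at most 10 in all, crops included, and the job is handed in when it is done.

Besides the shell and the picture viewer there is one more tool, called after "Request:" as name(argument=value, ...), one argument or row to a line, values as JSON. servo_tool: Moves the arm, as the interface text tells. Its arguments: {"type":"object","properties":{"targets":{"type":"array"}},"required":["targets"]}

```bash
mkdir -p pics
python3 - <<'E'
from bench import r
import cv2
s=r.sense();print(s['clock'],s['tcp_pos'],s['tool_rot'],s['finger_gap'])
for n in('side','top'):
    f=r.grab_frame(n);cv2.imwrite(f'pics/{n}0.png',cv2.resize(f['pixels'][:,:,::-1],(768,576),interpolation=cv2.INTER_CUBIC))
    print(n,{k:f[k] for k in('fx','fy','cx','cy','k1')},f['R'],f['t'])
E
```

```text
0.0 [0.22816406 0.60820839 0.30281927] [-5.60583999e-01 -3.09093306e+00  3.02619587e-03] 0.08562730960842434
side {'fx': 444.339837815339, 'fy': 444.339837815339, 'cx': 260.5253472340683, 'cy': 193.54101551847137, 'k1': 0.029544029894563787} [[ 0.81930825 -0.57334682  0.0027247 ]
 [-0.45183987 -0.64858659 -0.61251626]
 [ 0.35295145  0.50060849 -0.7904533 ]] [-0.44869037  0.32741062  0.90975813]
top {'fx': 370.9878168895929, 'fy': 370.9878168895929, 'cx': 256.7346560441534, 'cy': 192.04731969997553, 'k1': -0.09983736439272986} [[ 0.00873788 -0.99966873  0.02420929]
 [-0.99829754 -0.010117   -0.0574427 ]
 [ 0.0576686  -0.02366615 -0.99805523]] [9.93329679e-04 5.83010898e-01 1.09566163e+00]
```

View pics/side0.png

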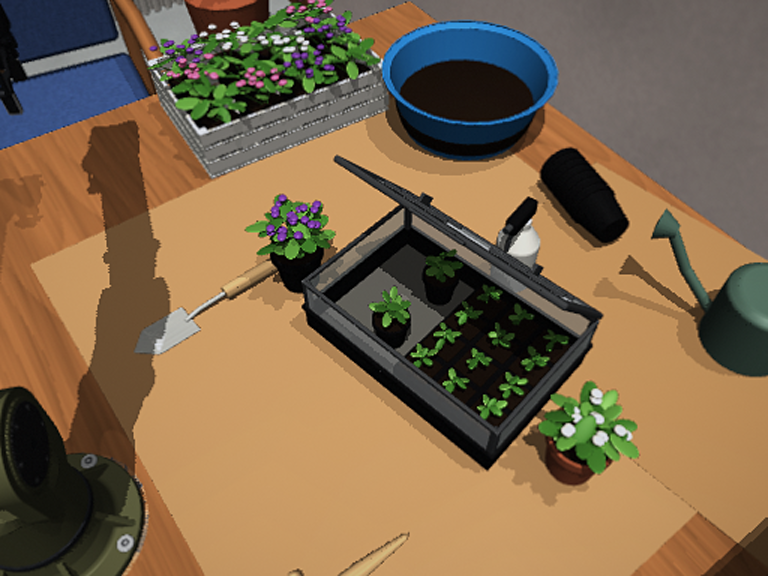

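View pics/top0.png

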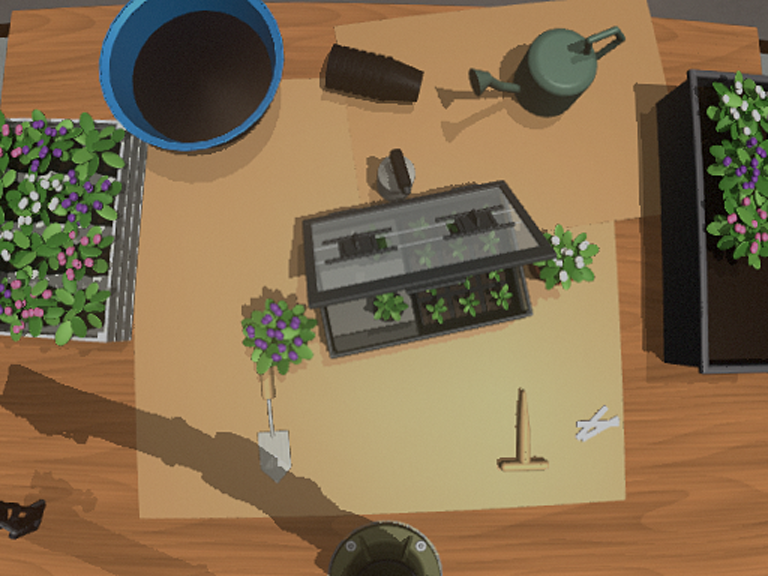

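```bash
cat > h.py <<'E'
import numpy as np, cv2
from scipy.optimize import least_squares
from scipy.spatial.transform import Rotation as Ro
def proj(f,P):
    K=np.array([[f['fx'],0,f['cx']],[0,f['fy'],f['cy']],[0,0,1.]])
    return cv2.projectPoints(np.atleast_2d(P).astype(float),cv2.Rodrigues(f['R'])[0],f['t'],K,np.array([f['k1'],0,0,0.]))[0][:,0]
def prop(p,q):
    c,s=np.cos(p[2]),np.sin(p[2]); return np.array([p[0]+c*q[0]-s*q[1],p[1]+s*q[0]+c*q[1],q[2]])
def lid(p,d,y,h): # d from pivot, h above underside
    a=p[3]; return prop(p,[.125-d*np.cos(a)+h*np.sin(a),y,.118+d*np.sin(a)+h*np.cos(a)])
E
python3 - <<'E'
from h import *
from bench import r
F={n:r.grab_frame(n) for n in('side','top')}
T=[('top',310,306,lambda p:lid(p,.25,.19,.01)),('top',552,257,lambda p:lid(p,.25,-.19,.01)),
('top',303,220,lambda p:lid(p,0,.19,.01)),('top',503,183,lambda p:lid(p,0,-.19,.01)),
('top',332,356,lambda p:prop(p,[-.125,.19,.118])),('top',530,316,lambda p:prop(p,[-.125,-.19,.118])),
('side',304,285,lambda p:prop(p,[-.125,.19,.118])),('side',493,432,lambda p:prop(p,[-.125,-.19,.118])),
('side',602,318,lambda p:prop(p,[.125,-.19,.118])),('side',336,157,lambda p:lid(p,.25,.19,.005)),
('top',362,247,lambda p:lid(p,.12,.075+p[4],.025)),('top',473,221,lambda p:lid(p,.12,-.075-p[5],.025))]
fn=lambda p:np.concatenate([proj(F[n],g(p))[0]-np.array([u,v])/1.5 for n,u,v,g in T])
s=least_squares(fn,[.6,0,0,.8,.02,.02],loss='soft_l1');p=s.x
print(p.round(4));print(fn(p).reshape(-1,2).round(1).tolist())
np.save('p.npy',p)
im=cv2.resize(F['top']['pixels'][113:249,193:380,::-1],None,fx=4,fy=4,interpolation=cv2.INTER_CUBIC)
for n,u,v,g in T:
    if n=='top':
        a=(proj(F[n],g(p))[0]-[193,113])*4+1.5; cv2.circle(im,tuple(int(x) for x in a),3,(0,0,255),1)
cv2.imwrite('pics/z1.png',im)
im=cv2.resize(F['side']['pixels'][95:325,190:420,::-1],None,fx=2.6,fy=2.6,interpolation=cv2.INTER_CUBIC)
for n,u,v,g in T:
    if n=='side' :
        a=(proj(F[n],g(p))[0]-[190,95])*2.6; cv2.circle(im,tuple(int(x) for x in a),3,(0,0,255),1)
cv2.imwrite('pics/z2.png',im)
E
```

```text
[ 0.6119 -0.0525  0.2061  0.8319  0.017   0.0197]
[[-1.2, 0.3], [3.9, -0.0], [-0.4, -1.3], [1.4, -2.4], [-1.6, 1.0], [2.3, 0.0], [-3.0, -4.4], [1.4, 1.5], [-1.5, 1.4], [-3.2, 0.4], [-0.2, -6.7], [-0.2, -3.7]]
```

View pics/z1.png

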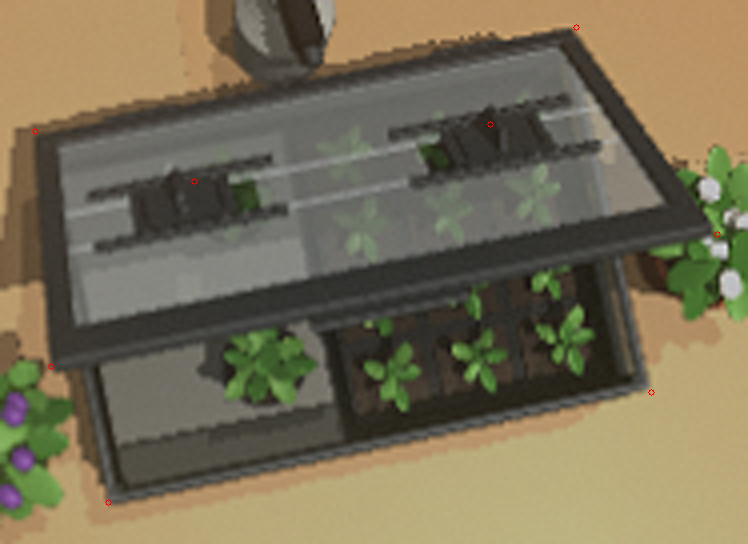

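The zoom shows the lid's free edge from (55,368) to (715,232), the hinge edge from (37,133) to (573,30), the front rim from (115,503) to (645,388), and the ribs near (185,185) and (495,125). I'll refit with these points.

```bash
cat >> h.py <<'E'
def shift(s,P,yaw):
    """tool-frame shift (mm) and turn to reach tip position P (world), tool down, tool y along propagator y"""
    R0=Ro.from_rotvec(s['tool_rot'])
    y=np.array([-np.sin(yaw),np.cos(yaw),0]);z=np.array([0,0,-1.]);
    Rt=Ro.from_matrix(np.c_[np.cross(y,z),y,z])
    return (R0.inv().apply(np.asarray(P)-.073*z-s['tcp_pos'])*1e3).round(1),(R0.inv()*Rt).as_rotvec().round(3)
E
python3 - <<'E'
from h import *
from bench import r
F={n:r.grab_frame(n) for n in('side','top')}
T=[('top',55,368,lambda p:lid(p,.25,.19,.01)),('top',715,232,lambda p:lid(p,.25,-.19,.01)),
('top',37,133,lambda p:lid(p,0,.19,.01)),('top',573,30,lambda p:lid(p,0,-.19,.01)),
('top',113,503,lambda p:prop(p,[-.125,.19,.118])),('top',646,389,lambda p:prop(p,[-.125,-.19,.118])),
('side',304,285,lambda p:prop(p,[-.125,.19,.118])),('side',493,432,lambda p:prop(p,[-.125,-.19,.118])),
('side',602,318,lambda p:prop(p,[.125,-.19,.118])),('side',336,157,lambda p:lid(p,.25,.19,.005))]
px=lambda n,u,v:np.array([u/4+192.6,v/4+112.6]) if n=='top' else np.array([u,v])/1.5
fn=lambda p:np.concatenate([proj(F[n],g(p))[0]-px(n,u,v) for n,u,v,g in T])
p=least_squares(fn,[.6,0,.2,.8],loss='soft_l1').x
print(p.round(4));print(fn(p).reshape(-1,2).round(1).tolist());np.save('p.npy',p)
s=r.sense()
for a in (p[3],.8,.6,.4,.2,.1,0):
    q=p.copy();q[3]=a; print(round(a,2),lid(q,.235,0,.01).round(3))
print(shift(s,lid(p,.235,0,.01)+[0,0,.06],p[2]))
E
```

```text
[ 0.6131 -0.0527  0.2114  0.8333]
[[-0.7, -0.5], [0.6, -0.4], [-0.4, -0.5], [0.6, -1.2], [-0.7, -0.1], [1.7, 0.0], [-2.7, -4.2], [2.5, 1.1], [-1.1, 0.8], [-2.9, 0.3]]
0.83 [ 0.588 -0.058  0.299]
0.8 [ 0.582 -0.059  0.294]
0.6 [ 0.551 -0.066  0.259]
0.4 [ 0.527 -0.071  0.219]
0.2 [ 0.512 -0.074  0.174]
0.1 [ 0.508 -0.075  0.151]
0 [ 0.506 -0.076  0.128]
(array([-570.9, -497.8, -127.8]), array([-0.001, -0.   , -0.57 ]))
```

View pics/z2.png

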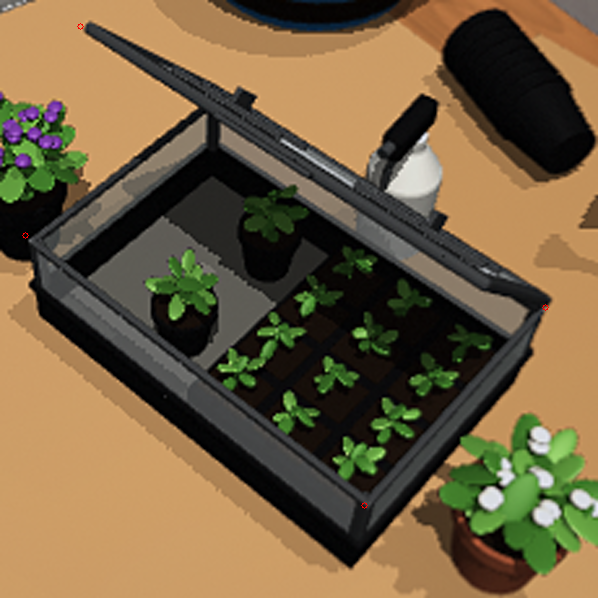

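Request:
servo_tool(
  targets=[
    [[0,0,-40,0,0,0,1],[0,0,-80,0,0,-0.1,1],[0,0,-120,0,0,-0.2,1],[-30,-25,-135,0,0,-0.3,1],[-60,-50,-135,0,0,-0.4,1],[-90,-75,-135,0,0,-0.5,1],[-120,-100,-135,0,0,-0.57,1],[-150,-130,-135,0,0,-0.57,1]],
  ],
)

```text
clock: 0.97
tcp_pos: [0.3235, 0.4335, 0.4388]
tool_rot: [-0.336, 3.123, 0.001]
wrist_force: [0.2, 0.3, 0.1]
finger_gap: -0.0003
finger_force: 0.0
```

Run:
```python
from h import *
from bench import r
p=np.load('p.npy');s=r.sense();print(s['clock'],s['tcp_pos'],s['joints'],shift(s,lid(p,.235,0,.01)+[0,0,.06],p[2]))
```

```text
0.9667 [0.32348741 0.43349991 0.43882432] [-9.54407561e-01  5.87255293e-02 -2.57403104e-02  1.49323281e+00
  1.43151012e-03  1.58910382e+00  8.05363949e-01] (array([-153.8, -536.6,    7. ]), array([0.   , 0.   , 0.003]))
```

Request:
servo_tool(
  targets=[
    [[-10,-38,0,0,0,0,1],[-20,-76,0,0,0,0,1],[-30,-114,0,0,0,0,1],[-40,-152,0,0,0,0,1],[-50,-190,0,0,0,0,1],[-60,-228,0,0,0,0,1],[-70,-266,0,0,0,0,1],[-80,-304,0,0,0,0,1]],
  ],
)

```text
clock: 1.63
tcp_pos: [0.4651, 0.1525, 0.4392]
tool_rot: [-0.331, 3.123, 0.001]
wrist_force: [1.0, -0.4, 0.4]
finger_gap: -0.0003
finger_force: 0.0
```

Request:
servo_tool(
  targets=[
    [[-12,-38,0,0,0,0,1],[-24,-76,0,0,0,0,1],[-36,-114,0,0,0,0,1],[-48,-152,0,0,0,0,1],[-60,-190,0,0,0,0,1],[-70,-220,0,0,0,0,1],[-74,-233,0,0,0,0,1],[-74,-233,0,0,0,0,1]],
  ],
)

```text
clock: 2.3
tcp_pos: [0.5865, -0.0625, 0.4384]
tool_rot: [0.32, -3.125, 0.004]
wrist_force: [-0.7, -0.1, -0.6]
finger_gap: 0.0001
finger_force: 0.0
```

Run:
```python
from h import *
from bench import r
p=np.load('p.npy');s=r.sense();print(s['clock'],s['tcp_pos'],s['joints'])
for a in (p[3],.75,.65,.5,.4,.3,.2,.1,0):
    q=p.copy();q[3]=a; print(round(a,2),shift(s,lid(q,.235,0,.01),p[2]))
f=r.grab_frame('side');cv2.imwrite('pics/s3.png',cv2.resize(f['pixels'][:,:,::-1],(768,576)))
```

```text
2.3 [ 0.58647584 -0.06249999  0.4384012 ] [-0.39928634  0.17153494  0.54034274  1.39521597 -0.08512207  1.59882781
  1.90708979]
0.83 (array([-2.5,  4.2, 66.7]), array([-0.003, -0.001, -0.007]))
0.75 (array([12. ,  4.2, 79.9]), array([-0.003, -0.001, -0.007]))
0.65 (array([27.9,  4.1, 97.2]), array([-0.003, -0.001, -0.007]))
0.5 (array([ 48.3,   4. , 126. ]), array([-0.003, -0.001, -0.007]))
0.4 (array([ 59.4,   4. , 146.7]), array([-0.003, -0.001, -0.007]))
0.3 (array([ 68.3,   4. , 168.5]), array([-0.003, -0.001, -0.007]))
0.2 (array([ 75.1,   4. , 191. ]), array([-0.003, -0.001, -0.007]))
0.1 (array([ 79.6,   4. , 214.1]), array([-0.003, -0.001, -0.007]))
0 (array([ 81.7,   4.1, 237.5]), array([-0.003, -0.001, -0.007]))
```

View pics/s3.png

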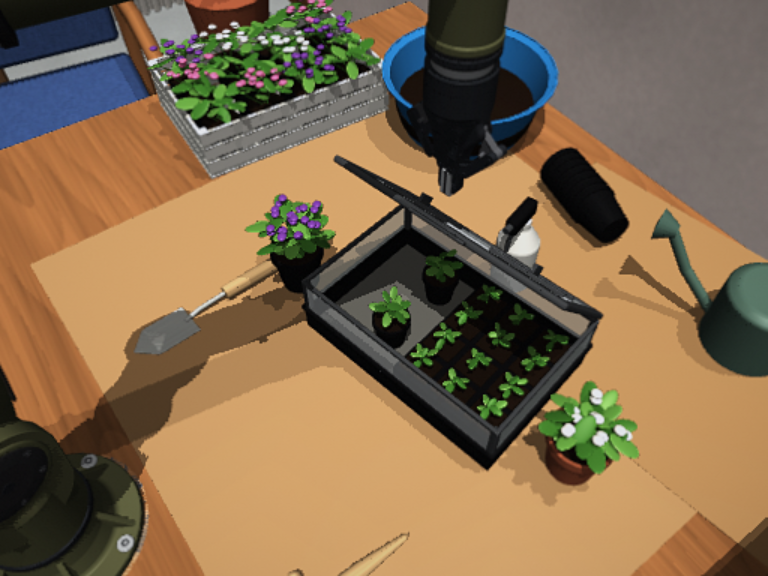

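The fingertips at (450,190) are just above the lid's front rail. Next I press down along the arc.

Request:
servo_tool(
  targets=[
    [[-10,4,20,0,0,0,1],[-10,4,40,0,0,0,1],[-9,4,52,0,0,0,1],[-6,4,60,0,0,0,1],[0,4,70,0,0,0,1],[6,4,80,0,0,0,1],[14,4,90,0,0,0,1],[22,4,98,0,0,0,1]],
  ],
)

```text
clock: 3.02
tcp_pos: [0.5631, -0.0579, 0.3412]
tool_rot: [-0.333, 3.122, 0.001]
wrist_force: [1.0, -0.0, 0.3]
finger_gap: 0.0001
finger_force: 0.6
```

Request:
servo_tool(
  targets=[
    [[6,0,8,0,0,0,1],[11,0,16,0,0,0,1],[16,0,24,0,0,0,1],[20,0,31,0,0,0,1],[24,0,38,0,0,0,1],[28,0,45,0,0,0,1],[32,0,52,0,0,0,1],[35,0,58,0,0,0,1]],
  ],
)

```text
clock: 3.68
tcp_pos: [0.529, -0.066, 0.2821]
tool_rot: [0.331, -3.124, 0.0]
wrist_force: [1.1, 0.5, 1.0]
finger_gap: -0.0001
finger_force: 0.4
```

Run:
```python
from h import *
from bench import r
s=r.sense();print(s['wrist_force'],s['tcp_pos'])
f=r.grab_frame('side');cv2.imwrite('pics/s4.png',cv2.resize(f['pixels'][60:325,190:420,::-1],None,fx=2.2,fy=2.2))
```

```text
[1.05574432 0.45361906 0.99623154] [ 0.52899294 -0.06597715  0.2821038 ]
```

View pics/s4.png

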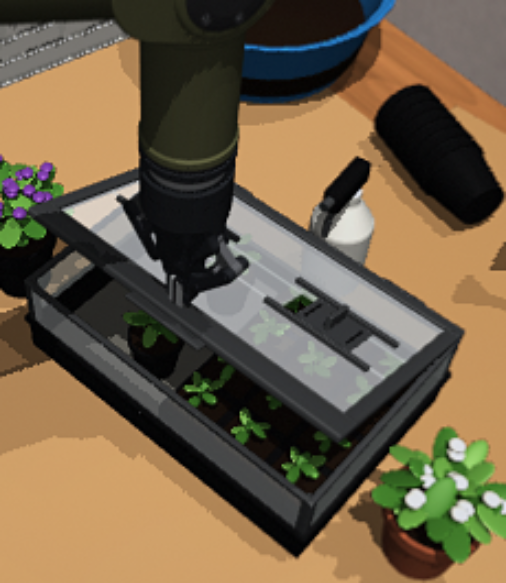

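The lid is following, with the fingertips on its front rail at (180,295). I'll continue down.

Request:
servo_tool(
  targets=[
    [[4,0,9,0,0,0,1],[7,0,18,0,0,0,1],[10,0,27,0,0,0,1],[13,0,36,0,0,0,1],[15,0,45,0,0,0,1],[17,0,53,0,0,0,1],[18,0,60,0,0,0,1],[19,0,66,0,0,0,1]],
  ],
)

```text
clock: 4.4
tcp_pos: [0.5105, -0.0699, 0.216]
tool_rot: [0.331, -3.124, -0.0]
wrist_force: [-0.5, 0.1, -0.0]
finger_gap: -0.0003
finger_force: 0.3
```

Request:
servo_tool(
  targets=[
    [[1,0,4,0,0,0,1],[1,0,7,0,0,0,1],[1,0,10,0,0,0,1],[1,0,13,0,0,0,1],[1,0,15,0,0,0,1],[1,0,16,0,0,0,1],[1,0,17,0,0,0,1],[1,0,17,0,0,0,1]],
  ],
)

```text
clock: 5.07
tcp_pos: [0.5098, -0.0702, 0.2007]
tool_rot: [0.331, -3.124, -0.001]
wrist_force: [-3.4, 0.0, 5.7]
finger_gap: -0.0
finger_force: 2.7
```

Request:
servo_tool(
  targets=[
    [[0,0,1,0,0,0,1],[0,0,2,0,0,0,1],[0,0,3,0,0,0,1],[0,0,3,0,0,0,1],[0,0,3,0,0,0,1],[0,0,3,0,0,0,1],[0,0,3,0,0,0,1],[0,0,3,0,0,0,1]],
  ],
)

```text
clock: 5.73
tcp_pos: [0.5099, -0.0703, 0.2005]
tool_rot: [-0.331, 3.124, 0.003]
wrist_force: [-10.2, 0.2, 23.2]
finger_gap: 0.0002
finger_force: 11.8
```

Request:
servo_tool(
  targets=[
    [[0,0,-20,0,0,0,1],[0,0,-50,0,0,0,1],[0,0,-80,0,0,0,1],[0,0,-110,0,0,0,1],[35,0,-120,0,0,0,1],[70,0,-120,0,0,0,1],[90,0,-120,0,0,0,1],[90,0,-120,0,0,0,1]],
  ],
)

```text
clock: 6.4
tcp_pos: [0.419, -0.0904, 0.3174]
tool_rot: [-0.328, 3.124, 0.003]
wrist_force: [0.2, 0.4, -0.2]
finger_gap: 0.0001
finger_force: 0.0
```

Run:
```python
from bench import r
import cv2
f=r.grab_frame('top');cv2.imwrite('pics/t5.png',cv2.resize(f['pixels'][95:249,193:393,::-1],None,fx=3.8,fy=3.8,interpolation=cv2.INTER_CUBIC))
f=r.grab_frame('side');cv2.imwrite('pics/s5.png',cv2.resize(f['pixels'][100:325,190:420,::-1],None,fx=2.6,fy=2.6,interpolation=cv2.INTER_CUBIC))
```

```text
(no output)
```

View pics/t5.png

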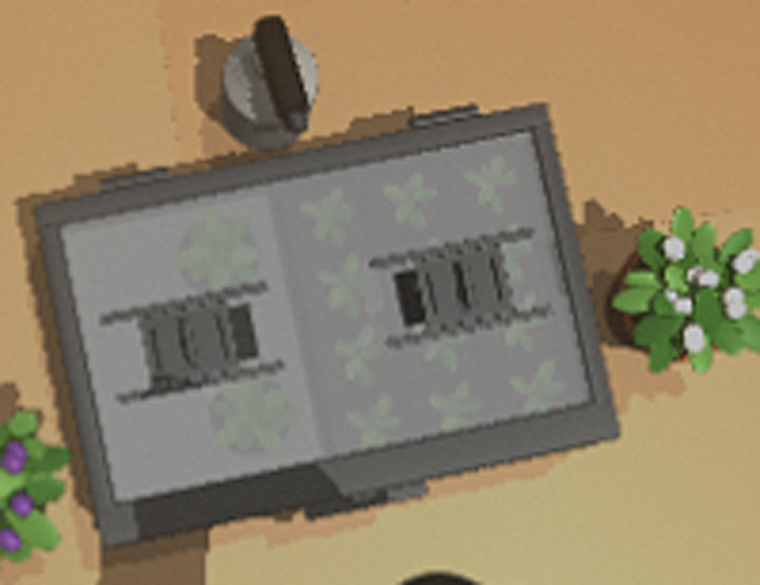

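View pics/s5.png

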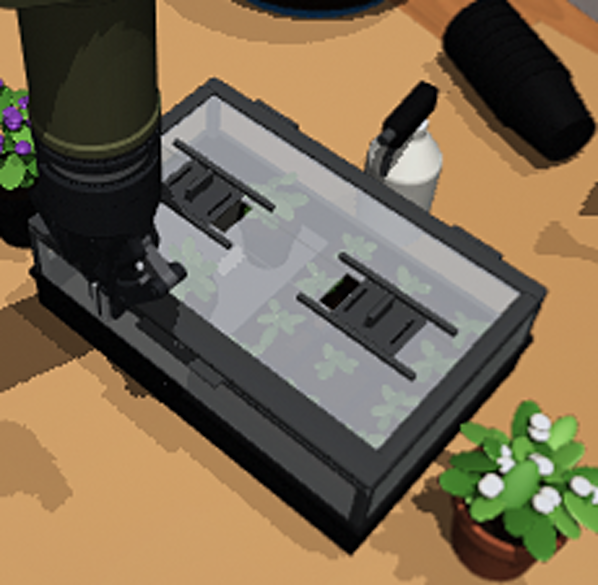

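The lid is shut. Its corners in the top crop are (37,207), (547,103), (618,435) and (107,545). The vent plates centre near (188,342) and (466,285).

Run:
```python
from h import *
from bench import r
f=r.grab_frame('top')
px=lambda u,v:np.array([u/3.8+192.6,v/3.8+94.6])
C=[(37,207,0,.19),(547,103,0,-.19),(618,435,.25,-.19),(107,545,.25,.19)]
L=lambda p,*a:lid([*p,0],*a)
fn=lambda p:np.concatenate([proj(f,L(p,d,y,.01))[0]-px(u,v) for u,v,d,y in C])
p=least_squares(fn,[.61,-.05,.2]).x;print(p.round(4),fn(p).reshape(-1,2).round(1).tolist())
np.save('p.npy',[*p,0])
for u,v in((188,342),(466,285)):
    q=least_squares(lambda q:proj(f,L(p,q[0],q[1],.009))[0]-px(u,v),[.12,.0]).x;print('d,y',q.round(4))
s=r.sense();print(s['joints'])
for y in (.145,-.145): print(L(p,.12,y,.025),shift(s,L(p,.12,y,.013),p[2]))
```

```text
[ 0.6127 -0.052   0.2163] [[-0.9, -0.8], [0.3, -0.7], [1.6, 0.5], [-0.9, 0.9]]
d,y [0.1193 0.1021]
d,y [ 0.1198 -0.1015]
[-0.41922495 -0.20253227  0.49817137  1.95062486  0.09749652  1.3687374
  1.83307664]
[0.58648222 0.09069315 0.143     ] (array([-198. ,  140.9,  113.6]), array([ 0.   ,  0.002, -0.005]))
[ 0.64873458 -0.1925464   0.143     ] (array([-199.4, -149.1,  113.6]), array([ 0.   ,  0.002, -0.005]))
```

Request:
servo_tool(
  targets=[
    [[-33,22,0,0,0,0,1],[-66,45,0,0,0,0,1],[-99,67,0,0,0,0,1],[-132,90,0,0,0,0,1],[-165,112,0,0,0,0,1],[-198,134,10,0,0,0,1],[-198,134,50,0,0,0,1],[-198,134,80,0,0,0,1]],
  ],
)

```text
clock: 7.22
tcp_pos: [0.5893, 0.0875, 0.2341]
tool_rot: [-0.34, 3.123, -0.001]
wrist_force: [-0.7, -2.3, -0.8]
finger_gap: 0.0001
finger_force: 0.0
```

```bash
cat >> h.py <<'E'
def rel():
    from bench import r
    p=np.load('p.npy');s=r.sense();tip=s['tcp_pos']+Ro.from_rotvec(s['tool_rot']).apply([0,0,.073])
    c,S=np.cos(p[2]),np.sin(p[2]);v=tip-[p[0],p[1],0]
    print('tip d,y,z mm',((.125-(c*v[0]+S*v[1]))*1e3).round(1),((-S*v[0]+c*v[1])*1e3).round(1),(tip[2]*1e3).round(1),'t',round(s['clock'],2))
E
python3 -c "
from h import *
rel()
from bench import r
f=r.grab_frame('side');cv2.imwrite('pics/s6.png',cv2.resize(f['pixels'][110:260,190:390,::-1],None,fx=3.5,fy=3.5,interpolation=cv2.INTER_CUBIC))"
```

```text
tip d,y,z mm 117.9 141.2 161.1 t 7.22
```

View pics/s6.png

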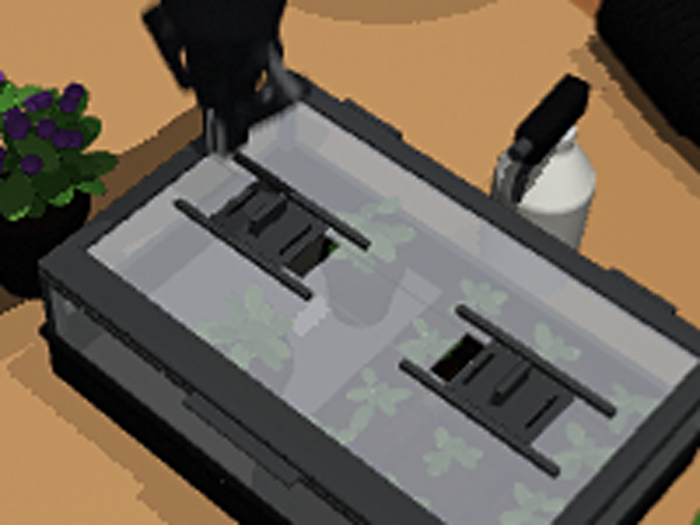

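The tip is outside the left rib, between the rails. I'll lower it and push inward.

Request:
servo_tool(
  targets=[
    [[2,0,15,0,0,0,1],[2,0,29,0,0,0,1],[2,0,29,0,0,0,1],[2,-6,29,0,0,0,1],[2,-12,29,0,0,0,1],[2,-18,29,0,0,0,1],[2,-24,29,0,0,0,1],[2,-30,29,0,0,0,1]],
  ],
)

```text
clock: 7.93
tcp_pos: [0.5923, 0.0533, 0.2092]
tool_rot: [-0.33, 3.122, 0.002]
wrist_force: [-0.2, 2.6, 3.1]
finger_gap: -0.0001
finger_force: 1.9
```

```bash
python3 -c "
from h import *
rel()"
```

```text
tip d,y,z mm 122.2 107.3 136.2 t 7.93
```

Request:
servo_tool(
  targets=[
    [[0,-3,0,0,0,0,1],[0,-6,0,0,0,0,1],[0,-8,0,0,0,0,1],[0,-10,0,0,0,0,1],[0,-11,0,0,0,0,1],[0,-12,0,0,0,0,1],[0,-12,0,0,0,0,1],[0,-12,0,0,0,0,1]],
  ],
)

```text
clock: 8.6
tcp_pos: [0.5947, 0.0424, 0.2091]
tool_rot: [-0.332, 3.122, 0.001]
wrist_force: [-0.7, 1.5, 5.7]
finger_gap: 0.0002
finger_force: 3.0
```

```bash
python3 -c "
from h import *
rel()"
```

```text
tip d,y,z mm 122.2 96.1 136.1 t 8.6
```

Request:
servo_tool(
  targets=[
    [[0,-1,0,0,0,0,1],[0,-2,0,0,0,0,1],[0,-3,0,0,0,0,1],[0,-3,0,0,0,0,1],[0,-4,0,0,0,0,1],[0,-4,0,0,0,0,1],[0,-4,0,0,0,0,1],[0,-4,0,0,0,0,1]],
  ],
)

```text
clock: 9.27
tcp_pos: [0.5956, 0.0386, 0.2091]
tool_rot: [-0.332, 3.122, 0.001]
wrist_force: [-0.8, 0.3, 6.1]
finger_gap: -0.0004
finger_force: 3.0
```

```bash
python3 -c "
from h import *
rel()"
```

```text
tip d,y,z mm 122.2 92.2 136.1 t 9.27
```

Request:
servo_tool(
  targets=[
    [[0,0,-1,0,0,0,1],[0,0,-2,0,0,0,1],[0,0,-2,0,0,0,1],[0,-1,-2,0,0,0,1],[0,-2,-2,0,0,0,1],[0,-3,-2,0,0,0,1],[0,-3,-2,0,0,0,1],[0,-3,-2,0,0,0,1]],
  ],
)

```text
clock: 9.93
tcp_pos: [0.5956, 0.035, 0.2098]
tool_rot: [0.331, -3.124, 0.0]
wrist_force: [0.1, 1.2, 0.4]
finger_gap: 0.0001
finger_force: 0.7
```

```bash
python3 -c "
from h import *
rel()
from bench import r
s=r.sense();print(s['ft_torque'],s['wrist_force'])"
```

```text
tip d,y,z mm 123.1 88.6 136.8 t 9.93
[ 0.32945323  0.02645896 -0.0311274 ] [0.13507117 1.21156066 0.44257699]
```

Request:
servo_tool(
  targets=[
    [[0,-1,0,0,0,0,1],[0,-2,0,0,0,0,1],[0,-3,0,0,0,0,1],[0,-4,0,0,0,0,1],[0,-4,0,0,0,0,1],[0,-4,0,0,0,0,1],[0,-4,0,0,0,0,1],[0,-4,0,0,0,0,1]],
  ],
)

```text
clock: 10.6
tcp_pos: [0.5964, 0.031, 0.2099]
tool_rot: [0.331, -3.124, 0.001]
wrist_force: [-0.6, 1.2, -0.1]
finger_gap: 0.0
finger_force: 0.5
```

```bash
python3 -c "
from h import *
rel()
from bench import r
p=np.load('p.npy')
for n in('side','top'):
    f=r.grab_frame(n)
    for sg in(1,-1):
      for d in (.103,.11,.12,.13):
        u=proj(f,[lid(p,d,sg*y/1000,.009) for y in range(40,144,4)]).astype(np.float32)
        g=cv2.remap(cv2.cvtColor(f['pixels'],cv2.COLOR_RGB2GRAY),u[None,:,0],u[None,:,1],cv2.INTER_LINEAR)
        print(n,sg,d,g[0].tolist())"
```

```text
tip d,y,z mm 123.1 84.5 136.9 t 10.6
side 1 0.103 [105, 24, 28, 28, 28, 28, 28, 27, 27, 16, 24, 8, 9, 11, 9, 11, 26, 21, 77, 93, 21, 78, 126, 138, 138, 139]
side 1 0.11 [109, 24, 14, 19, 28, 27, 28, 28, 17, 17, 20, 12, 12, 18, 53, 76, 33, 56, 31, 106, 142, 138, 138, 138, 137, 136]
side 1 0.12 [98, 55, 51, 43, 58, 59, 41, 37, 23, 20, 32, 23, 68, 69, 34, 66, 34, 147, 153, 138, 138, 138, 138, 138, 138, 135]
side 1 0.13 [98, 49, 26, 35, 46, 45, 46, 45, 28, 21, 25, 19, 25, 19, 19, 27, 52, 159, 150, 137, 138, 137, 138, 138, 137, 137]
side -1 0.103 [137, 137, 138, 140, 127, 125, 117, 124, 71, 56, 56, 56, 55, 54, 53, 41, 47, 56, 56, 56, 57, 58, 56, 57, 108, 136]
side -1 0.11 [139, 139, 139, 141, 79, 2, 4, 2, 47, 41, 34, 56, 55, 55, 53, 44, 23, 57, 56, 57, 57, 40, 43, 57, 115, 138]
side -1 0.12 [151, 148, 151, 155, 98, 5, 3, 1, 73, 49, 35, 56, 56, 57, 54, 47, 24, 57, 57, 57, 57, 47, 45, 54, 120, 137]
side -1 0.13 [155, 149, 150, 154, 91, 9, 6, 8, 55, 47, 35, 56, 56, 58, 37, 21, 25, 57, 56, 57, 56, 48, 44, 56, 125, 137]
top 1 0.103 [66, 93, 91, 92, 89, 86, 85, 85, 86, 85, 85, 85, 85, 85, 84, 8
[... 185 characters left out ...]
, 90, 89, 93, 89, 88, 87, 86, 85, 81, 84, 84, 82, 81, 78, 80, 75, 72, 71, 69, 84, 112, 108]
top 1 0.13 [74, 68, 92, 90, 86, 86, 87, 87, 86, 88, 88, 87, 86, 85, 85, 82, 83, 82, 81, 80, 75, 72, 69, 70, 100, 107]
top -1 0.103 [135, 133, 137, 82, 40, 50, 51, 65, 93, 87, 90, 91, 91, 94, 62, 67, 91, 92, 92, 91, 92, 83, 94, 115, 140, 142]
top -1 0.11 [138, 133, 137, 78, 38, 38, 45, 79, 96, 67, 93, 92, 93, 92, 59, 44, 87, 90, 94, 94, 96, 60, 89, 126, 143, 141]
top -1 0.12 [138, 133, 132, 73, 36, 40, 39, 55, 97, 61, 94, 95, 95, 98, 47, 60, 92, 91, 96, 93, 95, 57, 92, 99, 141, 143]
top -1 0.13 [131, 134, 136, 80, 40, 39, 36, 56, 93, 59, 94, 96, 95, 87, 56, 63, 88, 93, 95, 94, 98, 46, 94, 95, 134, 133]
```

Request:
servo_tool(
  targets=[
    [[0,-1,0,0,0,0,1],[0,-2,0,0,0,0,1],[0,-3,0,0,0,0,1],[0,-3,0,0,0,0,1],[0,-3,0,0,0,0,1],[0,-3,0,0,0,0,1],[0,-3,0,0,0,0,1],[0,-3,0,0,0,0,1]],
  ],
)

```text
clock: 11.37
tcp_pos: [0.5966, 0.0304, 0.2099]
tool_rot: [0.334, -3.123, -0.004]
wrist_force: [-2.9, 4.7, 1.1]
finger_gap: 0.0005
finger_force: 2.7
```

```bash
python3 -c "
from h import *
rel()
from bench import r
p=np.load('p.npy')
for n in('side',):
    f=r.grab_frame(n)
    for sg in(1,):
      for d in (.12,.13):
        u=proj(f,[lid(p,d,sg*y/1000,.009) for y in range(34,130,2)]).astype(np.float32)
        g=cv2.remap(cv2.cvtColor(f['pixels'],cv2.COLOR_RGB2GRAY),u[None,:,0],u[None,:,1],cv2.INTER_LINEAR)
        print(n,sg,d,g[0].tolist())"
```

```text
tip d,y,z mm 123.1 84.1 136.9 t 11.37
side 1 0.12 [139, 140, 143, 102, 57, 55, 53, 35, 20, 44, 60, 58, 46, 30, 40, 33, 26, 27, 29, 26, 19, 21, 27, 31, 28, 30, 44, 70, 73, 64, 39, 36, 44, 68, 56, 56, 133, 162, 157, 152, 141, 138, 138, 138, 138, 138, 138, 138]
side 1 0.13 [138, 139, 126, 77, 52, 48, 46, 24, 10, 34, 47, 46, 46, 46, 46, 46, 46, 44, 31, 19, 19, 23, 21, 24, 25, 21, 22, 24, 15, 21, 41, 22, 9, 34, 45, 66, 121, 159, 155, 149, 141, 137, 137, 138, 138, 138, 138, 137]
```

The left vent is against its firm stop. Next is the right vent.

Request:
servo_tool(
  targets=[
    [[0,8,0,0,0,0,1],[0,8,-30,0,0,0,1],[0,-20,-55,0,0,0,1],[0,-55,-55,0,0,0,1],[0,-90,-55,0,0,0,1],[0,-125,-55,0,0,0,1],[0,-160,-55,0,0,0,1],[0,-190,-55,0,0,0,1]],
  ],
)

```text
clock: 12.08
tcp_pos: [0.6369, -0.161, 0.2654]
tool_rot: [-0.328, 3.124, -0.004]
wrist_force: [0.2, 0.4, 0.4]
finger_gap: 0.0005
finger_force: 0.0
```

Request:
servo_tool(
  targets=[
    [[0,-15,0,0,0,0,1],[0,-22,0,0,0,0,1],[0,-22,0,0,0,0,1],[0,-22,15,0,0,0,1],[0,-22,25,0,0,0,1],[0,-22,25,0,0,0,1],[0,-22,25,0,0,0,1],[0,-22,25,0,0,0,1]],
  ],
)

```text
clock: 12.75
tcp_pos: [0.6418, -0.1778, 0.2403]
tool_rot: [-0.333, 3.123, 0.0]
wrist_force: [-0.2, -0.8, -0.1]
finger_gap: -0.0002
finger_force: 0.0
```

```bash
python3 -c "
from h import *
rel()"
```

```text
tip d,y,z mm 123.6 -129.1 167.3 t 12.75
```

Request:
servo_tool(
  targets=[
    [[0,0,10,0,0,0,1],[0,0,20,0,0,0,1],[0,0,29,0,0,0,1],[0,0,29,0,0,0,1],[0,5,29,0,0,0,1],[0,10,29,0,0,0,1],[0,14,29,0,0,0,1],[0,18,29,0,0,0,1]],
  ],
)

```text
clock: 13.42
tcp_pos: [0.638, -0.1605, 0.2114]
tool_rot: [-0.332, 3.123, 0.0]
wrist_force: [-0.5, -1.0, -0.3]
finger_gap: -0.0003
finger_force: 0.0
```

Request:
servo_tool(
  targets=[
    [[0,4,0,0,0,0,1],[0,8,0,0,0,0,1],[0,12,0,0,0,0,1],[0,15,0,0,0,0,1],[0,18,0,0,0,0,1],[0,20,0,0,0,0,1],[0,21,0,0,0,0,1],[0,21,0,0,0,0,1]],
  ],
)

```text
clock: 14.08
tcp_pos: [0.6333, -0.1405, 0.211]
tool_rot: [0.332, -3.124, -0.0]
wrist_force: [0.1, 0.1, 0.7]
finger_gap: -0.0001
finger_force: 0.5
```

```bash
python3 -c "
from h import *
rel()"
```

```text
tip d,y,z mm 123.9 -90.8 138.0 t 14.08
```

Request:
servo_tool(
  targets=[
    [[0,2,0,0,0,0,1],[0,4,0,0,0,0,1],[0,6,0,0,0,0,1],[0,7,0,0,0,0,1],[0,8,0,0,0,0,1],[0,9,0,0,0,0,1],[0,9,0,0,0,0,1],[0,9,0,0,0,0,1]],
  ],
)

```text
clock: 14.75
tcp_pos: [0.6317, -0.1342, 0.211]
tool_rot: [-0.328, 3.123, -0.006]
wrist_force: [3.4, -5.1, -1.9]
finger_gap: 0.0001
finger_force: 3.3
```

```bash
python3 -c "
from h import *
rel()"
```

```text
tip d,y,z mm 124.0 -84.7 138.0 t 14.75
```

Both vents stop at the same distance from the middle (84 mm). I'll retract and check.

Request:
servo_tool(
  targets=[
    [[0,-8,0,0,0,0,1],[0,-8,-30,0,0,0,1],[0,-8,-70,0,0,0,1],[0,-8,-110,0,0,0,1],[35,-8,-130,0,0,0,1],[70,-8,-130,0,0,0,1],[105,-8,-130,0,0,0,1],[140,-8,-130,0,0,0,1]],
  ],
)

```text
clock: 15.42
tcp_pos: [0.4946, -0.1685, 0.3408]
tool_rot: [0.333, -3.123, -0.003]
wrist_force: [-0.2, 0.8, 1.0]
finger_gap: -0.0001
finger_force: 0.0
```

Request:
servo_tool(
  targets=[
    [[30,0,0,0,0,0,1],[60,0,0,0,0,0,1],[70,0,0,0,0,0,1],[70,0,0,0,0,0,1],[70,0,0,0,0,0,1],[70,0,0,0,0,0,1],[70,0,0,0,0,0,1],[70,0,0,0,0,0,1]],
  ],
)

```text
clock: 16.08
tcp_pos: [0.4287, -0.1832, 0.3406]
tool_rot: [0.333, -3.123, 0.001]
wrist_force: [0.0, 0.0, -0.7]
finger_gap: -0.0002
finger_force: 0.0
```

Run:
```python
from bench import r
import cv2,numpy as np
a=cv2.resize(r.grab_frame('top')['pixels'][80:249,170:393,::-1],(400,303),interpolation=cv2.INTER_CUBIC)
b=cv2.resize(r.grab_frame('side')['pixels'][90:325,180:420,::-1],(400,392),interpolation=cv2.INTER_CUBIC)
cv2.imwrite('pics/f.png',np.hstack([cv2.copyMakeBorder(a,0,89,0,0,0),b]))
```

```text
(no output)
```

View pics/f.png

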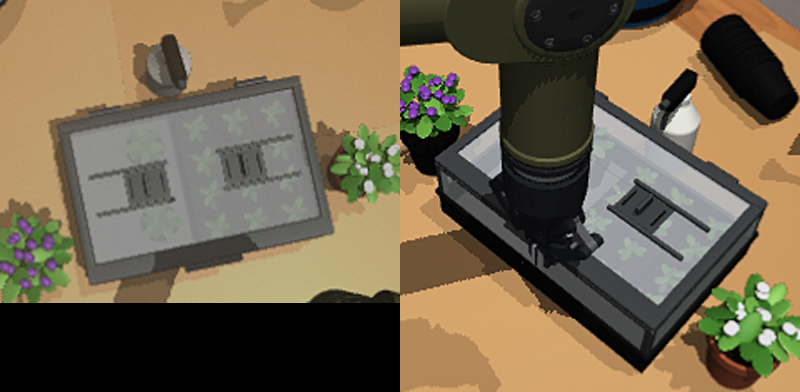

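The picture shows the lid level, both vents at the inner ends of their rails ((148,185) and (242,168) in the top view) and no openings visible. The arm is clear of everything.

```bash
python3 -c "
from bench import r
print(r.sign_off())"
```

```text
the job is handed in; nothing more can be done
None
```

I closed the lid and pushed both vents in, each to its firm stop, then backed the arm clear and handed the job in at about 16 s; the hand-in returned no verdict, and the final pictures show nothing visibly moved (trowel, dibber and the pots under the lid not rechecked).

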